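# Load the peg plate and hold the dead-man lever

### The arm

A 6-joint arm with a two-finger parallel gripper is mounted at the origin on the work surface. World frame = base frame: x ahead of the robot, y to its left, z up, the work surface at z = 0. Lengths are in m, angles in rad, forces in N, time in s.
With the tool pointing down it reaches from about 0.35 to 0.775 m from the base axis. Payload 5.5 kg.
Tool frame: the origin (TCP) lies midway between the tips of the shut fingers; the grasp point (between the pads) lies 19 mm behind it; z points along the fingers, y is the line along which they close (so a half turn about z gives the same grasp; the last joint's range is limited). The gripper opens to 85 mm and grips with 20 to 120 N. Pads are 22 mm wide; open, the fingers measure 114 mm over their backs; the gripper's body (76 mm by 85 mm) begins 54 mm behind the grasp point. The pads swing forward as they close: fully open they stand 13 mm farther back than shut.
Start: joints at [-1.39, 0.313, 0.046, 1.304, 0, 1.431], TCP at [0.181, -0.546, 0.231] pointing down, gripper open.
Joint ranges: [-2.76, 2.76], [-0.86, 1.69], [-1.03, 1.26], [-2.2, 2.34], [-1.47, 1.5], [-3.14, 3.14]. Speed limits (rad/s): [2.57, 2.57, 3.14, 3.14, 3.14, 3.14].

### API

Orientations are given as a unit quaternion [w, x, y, z].
In Python, from workcell import env gives the robot as it stands. The module is installed in compiled form; this text tells all that it offers.
- The arm moves only by the tool carry_out, never from a script. Its argument "series" is a list of rows, each an object with "delta_rot": the turn, a rotation vector about the world's x, y, z normalised to -1 to 1, where 1 is 0.1 rad, a list of three; "travel": the shift along the world's x, y, z normalised to -1 to 1, where 1 is 0.025 m, a list of three; "fingers": the closure, from -1 (fully open) to 1 (shut). In form: [{"delta_rot": [ax, ay, az], "travel": [tx, ty, tz], "fingers": fingers}, ...]. A call has 1 to 5 rows; each row shifts and turns the commanded pose from where the row before left it; what a row does not reach is not made up. A row lasts 1/8 s, in which the tool goes at most 62.5 mm and 10.7 degrees, less where a joint would pass 70% of its speed; a pose out of reach is approached as far as the arm can. A call with a number of a shift or a turn outside -1 to 1 is refused whole. A call with a gripper value outside its range is refused whole. The fingers move at their own pace and stop on an object; "squeeze" is the grip in N (left out, the last holds). Time passes only in rows, so rows that do not move let the fingers close. It gives the time, the measured TCP pose, the force, the opening and the grip force at its end, in the units of the state.
- env.get_state(): the state, without advancing time (a new reading comes with each control period).
- env.read_camera(name): name is "side" or "top"; returns a dict with "color" (400x640x3 uint8, red, green, blue), "fx", "fy", "cx", "cy" (pixels), "D" ([k1, k2, p1, p2, k3] as OpenCV has them; the pictures are not rectified), "world_from_camera" (4x4, takes a point from camera to world coordinates). Camera axes: x right, y up, looking along -z (the intrinsics and any distortion apply to the point x, -y, -z); pixel columns grow to the right and rows downward; lengths in m; the calibration is good to about 2 mm. A picture is of the moment at which its call begins. There is no depth.
- env.hand_in(): hands the job in; it is judged then, once.
The state is a dict: "clock": time; "joint_pos": joint angles; "qvel": joint speeds; "tau": joint torques, N m; "tcp_pos": TCP position; "orientation": TCP orientation; "wrist_force": force on the tool from outside, world axes, zero at the start; "ft_torque": the same for the moment, N m; "finger_gap": finger opening in m; "grip_force": force on a finger pad.
Only numpy, scipy, OpenCV 4.12 (cv2) and the standard library are available. Lean on these libraries where they do the work, as an engineer would, in place of code of your own. Each camera call takes 0.05 s, during which the arm holds its last target. There are 200 camera calls.

### The job

Put one of the spare wooden pegs from the brown tray upright and fully down into each empty pocket of the green loading plate, leaving the pegs already in the plate and the one spare left over where they stand. Then, with the fingertips, press the orange dead-man lever down from above to its half-way position, where it is level and its white pointer stands in the green mark; never push it on to its bottom stop. Finish while still holding it there, so that the peg feed keeps running, and leave the glue bottle, mug and brush alone.

Things in the scene. Friction and masses are not known exactly. Their poses are not given: they have to be found in the camera images.
- plate: fixed green loading plate, 170 mm (x) x 250 mm (y) x 32 mm tall, with six round pockets in 2 rows of 3; origin at the centre of its underside on the bench, z up
- plate_hole0 (a point): centre of the mouth of pocket 0, level with the plate's top, 32 mm above the bench; round pocket 32 mm in diameter with a chamfered mouth, 25 mm deep (its floor is 7 mm above the bench), at x -40, y -80 mm in the plate's frame; four of the six pockets hold a peg at the start, which two are empty varies (an empty one shows a dark felt bottom)
- plate_hole1 (a point): centre of the mouth of pocket 1, level with the plate's top, 32 mm above the bench; round pocket 32 mm in diameter with a chamfered mouth, 25 mm deep (its floor is 7 mm above the bench), at x -40, y +0 mm in the plate's frame; four of the six pockets hold a peg at the start, which two are empty varies (an empty one shows a dark felt bottom)
- plate_hole2 (a point): centre of the mouth of pocket 2, level with the plate's top, 32 mm above the bench; round pocket 32 mm in diameter with a chamfered mouth, 25 mm deep (its floor is 7 mm above the bench), at x -40, y +80 mm in the plate's frame; four of the six pockets hold a peg at the start, which two are empty varies (an empty one shows a dark felt bottom)
- plate_hole3 (a point): centre of the mouth of pocket 3, level with the plate's top, 32 mm above the bench; round pocket 32 mm in diameter with a chamfered mouth, 25 mm deep (its floor is 7 mm above the bench), at x +40, y -80 mm in the plate's frame; four of the six pockets hold a peg at the start, which two are empty varies (an empty one shows a dark felt bottom)
- plate_hole4 (a point): centre of the mouth of pocket 4, level with the plate's top, 32 mm above the bench; round pocket 32 mm in diameter with a chamfered mouth, 25 mm deep (its floor is 7 mm above the bench), at x +40, y +0 mm in the plate's frame; four of the six pockets hold a peg at the start, which two are empty varies (an empty one shows a dark felt bottom)
- plate_hole5 (a point): centre of the mouth of pocket 5, level with the plate's top, 32 mm above the bench; round pocket 32 mm in diameter with a chamfered mouth, 25 mm deep (its floor is 7 mm above the bench), at x +40, y +80 mm in the plate's frame; four of the six pockets hold a peg at the start, which two are empty varies (an empty one shows a dark felt bottom)
- peg0: turned beech peg, light wood, 74 mm tall, standing upright, 35 g: foot 26 mm in diameter up to 30 mm height with a 3 mm chamfer at the bottom, a 22 mm waist, then a straight 28 mm diameter head from 42 to 66 mm height (grip there), rounded top; origin at the centre of its underside, z up; stands in one of the plate's pockets at the start (which one varies)
- peg1: turned beech peg, light wood, 74 mm tall, standing upright, 35 g: foot 26 mm in diameter up to 30 mm height with a 3 mm chamfer at the bottom, a 22 mm waist, then a straight 28 mm diameter head from 42 to 66 mm height (grip there), rounded top; origin at the centre of its underside, z up; stands in one of the plate's pockets at the start (which one varies)
- peg2: turned beech peg, light wood, 74 mm tall, standing upright, 35 g: foot 26 mm in diameter up to 30 mm height with a 3 mm chamfer at the bottom, a 22 mm waist, then a straight 28 mm diameter head from 42 to 66 mm height (grip there), rounded top; origin at the centre of its underside, z up; stands in one of the plate's pockets at the start (which one varies)
- peg3: turned beech peg, light wood, 74 mm tall, standing upright, 35 g: foot 26 mm in diameter up to 30 mm height with a 3 mm chamfer at the bottom, a 22 mm waist, then a straight 28 mm diameter head from 42 to 66 mm height (grip there), rounded top; origin at the centre of its underside, z up; stands in one of the plate's pockets at the start (which one varies)
- peg4: turned beech peg, light wood, 74 mm tall, standing upright, 35 g: foot 26 mm in diameter up to 30 mm height with a 3 mm chamfer at the bottom, a 22 mm waist, then a straight 28 mm diameter head from 42 to 66 mm height (grip there), rounded top; origin at the centre of its underside, z up; a spare, stands on the floor of the brown tray at the start
- peg5: turned beech peg, light wood, 74 mm tall, standing upright, 35 g: foot 26 mm in diameter up to 30 mm height with a 3 mm chamfer at the bottom, a 22 mm waist, then a straight 28 mm diameter head from 42 to 66 mm height (grip there), rounded top; origin at the centre of its underside, z up; a spare, stands on the floor of the brown tray at the start
- peg6: turned beech peg, light wood, 74 mm tall, standing upright, 35 g: foot 26 mm in diameter up to 30 mm height with a 3 mm chamfer at the bottom, a 22 mm waist, then a straight 28 mm diameter head from 42 to 66 mm height (grip there), rounded top; origin at the centre of its underside, z up; a spare, stands on the floor of the brown tray at the start
- tray: fixed brown wooden tray, 240 mm (x) x 100 mm (y), rim 16 mm high, walls and floor 5 mm thick, holding three spare pegs in a row along its x axis, about 70 mm apart; origin at the centre of its underside
- stand: fixed green lever stand, base 110 x 90 mm, two cheeks up to 114 mm height; origin at the centre of its underside; the lever reaches out from it along the stand's -x axis; on its +x side is a mark plate, green in the middle, red above and below
- pivot (a point): the lever's hinge axis (along the stand's y), 105 mm above the bench, right above the stand's origin
- paddle (a point): centre of the top face of the lever's orange paddle, the place to press; the paddle is 60 mm along the lever x 44 mm across x 16 mm thick, its centre 130 mm from the pivot, its top face 8 mm above the line through the pivot; 145 mm above the bench when released, 113 mm when the lever is level; moves with the lever
- lever (a joint): how far the dead-man lever is pressed, rad: 0 released (paddle end 0.25 rad above level), 0.25 half-way (lever level), 0.5 bottom stop. A spring pushes it back up: pressing down on the paddle takes about 5 N to start, 9 N half-way and 13 N at the bottom
- glue: white glue bottle with orange cap, 54 mm in diameter, 125 mm tall, origin at the centre of its underside; a bystander
- mug: blue mug, 80 mm in diameter, 90 mm tall, origin at the centre of its underside; a bystander
- brush: bench brush lying on the bench, its length (200 mm) along its x axis, origin near its middle; a bystander
Not all that is in view belongs to the job. Leave any purple look-alike of the peg4 alone.

How it is judged:
By the outcome, as a careful person would: the job done as asked, in the order asked, and still so for the second after the job is handed in, while the arm keeps its last pose, push and grip.
It also fails if it takes over 64 s, if anything falls off the work surface, if the arm or the gripper's body presses on something with over 40 N, if the wrist force passes 120 N, or if a joint passes its speed limit or range.

## Working session

There is one attempt and no reset: what is moved stays moved. The work goes in short steps, Python scripts to look and compute and a tool call to move; the robot and the scene stay as the last step left them, time stands still between calls to the robot, and variables do not carry over. Pictures are saved under pics/ and viewed, at most 10 in all, crops included, and the job is handed in when it is done.

Besides the shell and the picture viewer there is one more tool, called after "Emit:" in YAML: its name, and indented under it one key for each argument. carry_out: Moves the arm, as the interface text tells. Its arguments: {"type":"object","properties":{"series":{"type":"array","items":{"type":"object","properties":{"delta_rot":{"type":"array","items":{"type":"number"}},"travel":{"type":"array","items":{"type":"number"}},"fingers":{"type":"number"}}}},"squeeze":{"type":"number"}},"required":["series"]}

```bash
mkdir -p pics
cat > h.py <<'E'
import numpy as np, cv2
from workcell import env
def ray(c,uv):
    K=np.array([[c["fx"],0,c["cx"]],[0,c["fy"],c["cy"]],[0,0,1]])
    p=cv2.undistortPoints(np.array([[uv]],float),K,np.array(c["D"],float))[0,0]
    T=np.array(c["world_from_camera"]); d=T[:3,:3]@[p[0],-p[1],-1]
    return T[:3,3],d
def onz(c,uv,z):
    o,d=ray(c,uv); return o+d*(z-o[2])/d[2]
def proj(c,P):
    T=np.linalg.inv(np.array(c["world_from_camera"])); q=T[:3,:3]@np.array(P)+T[:3,3]
    K=np.array([[c["fx"],0,c["cx"]],[0,c["fy"],c["cy"]],[0,0,1]])
    return cv2.projectPoints(np.array([[q[0],-q[1],-q[2]]],float),np.zeros(3),np.zeros(3),K,np.array(c["D"],float))[0][0,0]
def tri(a,b):
    A=[];B=[]
    for o,d in (a,b):
        d=d/np.linalg.norm(d); M=np.eye(3)-np.outer(d,d); A.append(M);B.append(M@o)
    x=np.linalg.solve(sum(A),sum(B)); return x
def save(c,n): cv2.imwrite("pics/"+n,cv2.cvtColor(c["color"],cv2.COLOR_RGB2BGR))
E
python3 - <<'E'
from h import *
for n in("top","side"):
    c=env.read_camera(n); save(c,n+"0.png"); np.save(n+"0.npy",c,allow_pickle=True)
    print(n,np.round(c["world_from_camera"],3).tolist(),c["fx"],c["D"])
s=env.get_state(); print({k:np.round(v,3) for k,v in s.items()})
E
```

```text
top [[-0.024, 0.998, -0.055, 0.52], [-1.0, -0.023, 0.02, 0.029], [0.019, 0.055, 0.998, 1.142], [0.0, 0.0, 0.0, 1.0]] 388.83837230450433 [-0.04583914  0.          0.          0.          0.        ]
side [[-0.891, 0.349, -0.291, 0.285], [-0.454, -0.679, 0.576, 0.588], [0.003, 0.646, 0.763, 0.841], [0.0, 0.0, 0.0, 1.0]] 410.52308057257613 [0.02330883 0.         0.         0.         0.        ]
{'clock': np.float64(0.1), 'joint_pos': array([-1.39 ,  0.314,  0.045,  1.304,  0.   ,  1.431]), 'qvel': array([-0.001, -0.003,  0.005,  0.001,  0.   , -0.   ]), 'tau': array([ 2.0000e-03, -4.8173e+01,  2.9924e+01,  1.3000e-02, -0.0000e+00,
        0.0000e+00]), 'tcp_pos': array([ 0.181, -0.545,  0.231]), 'orientation': array([-0.001,  0.987,  0.16 , -0.   ]), 'wrist_force': array([ 0.124, -0.102,  0.257]), 'ft_torque': array([-0.006, -0.013, -0.006]), 'grip_force': np.float64(0.0), 'finger_gap': np.float64(0.085)}
```

View pics/top0.png

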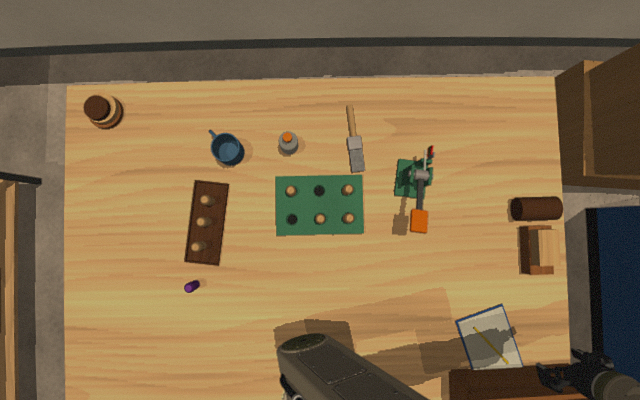

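View pics/side0.png

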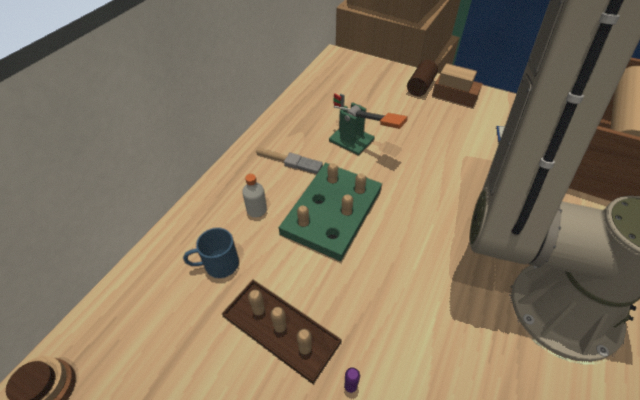

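The pictures show empty pockets at top (319,191) and (292,219), which are side (318,199) and (333,233). The four seated pegs are at top (291,190), (348,189), (320,219) and (349,218).

Candidates for a spare peg, by top pixel:
- **Tray pegs:** (207,200), (203,222) and (197,246). These are light wood and stand in the brown tray, so I choose from these.
- **Purple look-alike:** (192,286). Leave alone.
- **Seated pegs:** the four above. Leave alone.

The paddle is at top (419,221), with the stand at (415,178).

Run:
```python
from h import *
t=np.load("top0.npy",allow_pickle=True).item(); s=np.load("side0.npy",allow_pickle=True).item()
def hsv(c): return cv2.cvtColor(c["color"],cv2.COLOR_RGB2HSV)
def blobs(m,mn):
    n,l,st,ce=cv2.connectedComponentsWithStats(m.astype(np.uint8))
    return [(st[i].tolist(),ce[i].round(1).tolist()) for i in range(1,n) if st[i][4]>=mn]
for nm,c,x0,y0,x1,y1 in(("top",t,180,165,440,270),("side",s,215,85,420,380)):
    H=hsv(c); h,sa,v=[H[...,i].astype(int) for i in range(3)]
    roi=np.zeros(h.shape,bool); roi[y0:y1,x0:x1]=1
    g=(h>60)&(h<90)&(sa>90)&roi; print(nm,"green",blobs(g,150))
    n,l,st,_=cv2.connectedComponentsWithStats(g.astype(np.uint8)); 
    k=1+np.argmax(st[1:,4]); cn,_=cv2.findContours((l==k).astype(np.uint8),0,2)
    hull=cv2.convexHull(max(cn,key=cv2.contourArea)); print(" rect",cv2.approxPolyDP(hull,5,True)[:,0].tolist())
    br=(v<110)&(h<20)&(sa>60)&roi; n,l,st,_=cv2.connectedComponentsWithStats(br.astype(np.uint8)); k=1+np.argmax(st[1:,4])
    cn,_=cv2.findContours((l==k).astype(np.uint8),0,2); th=cv2.convexHull(max(cn,key=cv2.contourArea)); print(" tray",cv2.approxPolyDP(th,5,True)[:,0].tolist())
    hm=np.zeros(h.shape,np.uint8); cv2.fillPoly(hm,[hull,th],1); hm=cv2.erode(hm,np.ones((3,3)))
    print(" wood",blobs((hm>0)&(h<25)&(v>115)&roi,12))
    print(" orange",blobs((h<14)&(sa>190)&(v>150)&roi,30))
a=cv2.resize(t["color"][170:275,180:370],None,fx=4,fy=4,interpolation=cv2.INTER_CUBIC)[:290*2]
cv2.imwrite("pics/crop1.png",cv2.cvtColor(a,cv2.COLOR_RGB2BGR))
b=cv2.resize(s["color"][85:385,215:415],None,fx=2.6,fy=2,interpolation=cv2.INTER_CUBIC)
b=cv2.resize(s["color"][150:360,220:400],None,fx=2.8,fy=2.8,interpolation=cv2.INTER_CUBIC)
cv2.imwrite("pics/crop2.png",cv2.cvtColor(b,cv2.COLOR_RGB2BGR))
```

```text
top green [([395, 165, 28, 32, 462], [405.9, 181.5]), ([276, 175, 87, 60, 4285], [318.6, 204.6])]
 rect [[361, 176], [362, 232], [277, 234], [276, 177]]
 tray [[195, 180], [228, 184], [218, 265], [184, 259]]
 wood [([345, 185, 8, 8, 50], [348.6, 188.5]), ([287, 186, 8, 8, 50], [290.2, 189.6]), ([201, 196, 8, 7, 47], [204.2, 199.0]), ([317, 214, 8, 9, 52], [320.2, 218.2]), ([346, 214, 8, 8, 50], [349.4, 217.5]), ([197, 218, 8, 8, 52], [200.3, 221.3]), ([191, 243, 8, 8, 52], [194.7, 246.7])]
 orange [([411, 209, 17, 24, 249], [418.9, 220.2])]
side green []
 rect [[358, 129], [352, 130]]
 tray [[252, 280], [340, 339], [317, 378], [305, 378], [223, 316]]
 wood [([249, 290, 11, 11, 86], [253.9, 294.5]), ([272, 307, 11, 11, 95], [276.9, 311.9]), ([298, 329, 12, 12, 106], [303.3, 334.4])]
 orange []
```

View pics/crop1.png

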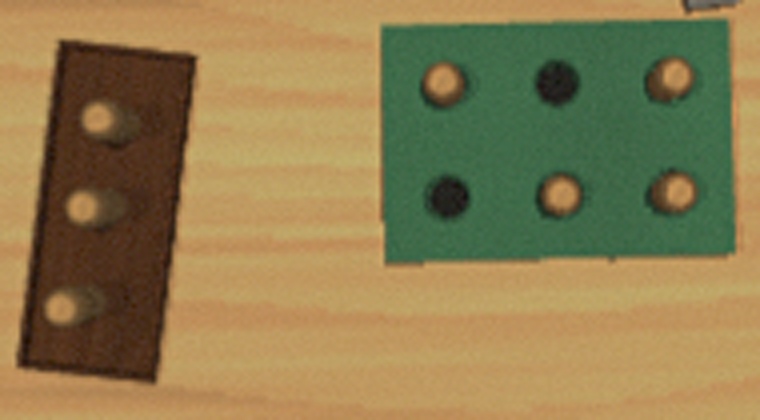

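View pics/crop2.png

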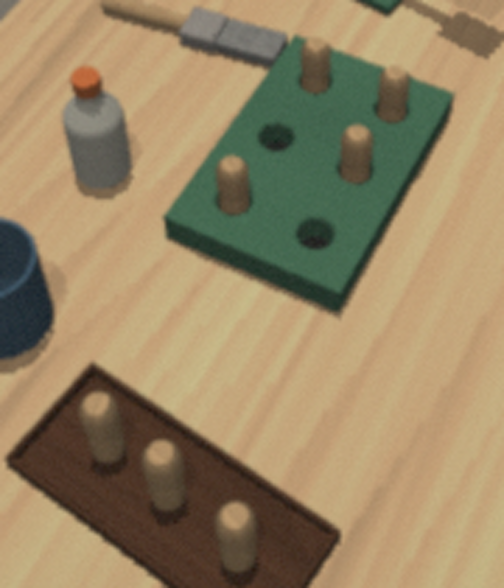

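The crops confirm the choice: three light-wood pegs in the tray, with dome tops at top (204,199), (200,221) and (195,247). The two dark pockets are at top (319,191) and (292,219). Next I triangulate.

Run:
```python
from h import *
t=np.load("top0.npy",allow_pickle=True).item(); s=np.load("side0.npy",allow_pickle=True).item()
def near(c,cond,uv,r):
    H=cv2.cvtColor(c["color"],cv2.COLOR_RGB2HSV).astype(int); m=cond(H[...,0],H[...,1],H[...,2])
    yy,xx=np.mgrid[:400,:640]; m&=(np.hypot(xx-uv[0],yy-uv[1])<r)
    return np.array([xx[m].mean(),yy[m].mean()]),m.sum()
def T(n,a,b): 
    p=tri(ray(t,a),ray(s,b)); print(n,np.round(a,1),np.round(b,1),"P",p.round(4),"res px",(proj(t,p)-a).round(1),(proj(s,p)-b).round(1)); return p
for n,a,b in(("A",(204.2,199.),(255.5,293)),("B",(200.3,221.3),(278.2,310.2)),("C",(194.7,246.7),(304.3,332.5))):
    T(n,a,b); print("   top ray at z=.077",onz(t,a,.077).round(4))
dark=lambda h,sa,v:v<50
for n,a,b in(("H1",(319,190.5),(318.6,198.9)),("H2",(292,219),(332.9,233.2))):
    a2,na=near(t,dark,a,7); b2,nb=near(s,dark,b,9); print(na,nb); T(n,a2,b2)
org=lambda h,sa,v:((h<14)|(h>175))&(sa>170)&(v>110)
a,na=near(t,org,(419,221),18); b,nb=near(s,org,(394,120),18); print(na,nb); T("paddle",a,b); print(onz(t,a,.145).round(4))
# plate
for a in((361.5,176),(362.8,233.5),(276.,235),(275.3,177)): print("plate corner z.032",onz(t,a,.032).round(4))
for a in((290.2,189.6),(348.6,188.5),(320.2,218.2),(349.4,217.5)): print("seated z.079",onz(t,a,.079).round(4))
H=cv2.cvtColor(s["color"],cv2.COLOR_RGB2HSV); print("side green hsv",H[215,300],H[205,335])
h,sa,v=[H[...,i].astype(int) for i in range(3)]
# paddle axis in top
Ht=cv2.cvtColor(t["color"],cv2.COLOR_RGB2HSV).astype(int); m=org(Ht[...,0],Ht[...,1],Ht[...,2]); m[:200]=0;m[:,:405]=0;m[240:]=0;m[:,435:]=0
cn,_=cv2.findContours(m.astype(np.uint8),0,2); r=cv2.minAreaRect(max(cn,key=cv2.contourArea)); print(r, [onz(t,p,.145).round(3).tolist() for p in cv2.boxPoints(r)])
H=cv2.cvtColor(s["color"][100:140,375:415],cv2.COLOR_RGB2BGR)
a=np.hstack([cv2.resize(t["color"][135:245,375:465],None,fx=4,fy=4,interpolation=2),cv2.resize(s["color"][75:185,320:410],None,fx=4,fy=4,interpolation=2)])
cv2.imwrite("pics/lever0.png",cv2.cvtColor(a,cv2.COLOR_RGB2BGR))
```

```text
A [204.2 199. ] [255.5 293. ] P [0.5852 0.3063 0.0784] res px [0.1 0.3] [-0.4 -0. ]
   top ray at z=.077 [0.586  0.3071 0.077 ]
B [200.3 221.3] [278.2 310.2] P [0.5247 0.3173 0.0795] res px [0.1 0.2] [-0.3 -0. ]
   top ray at z=.077 [0.5253 0.3183 0.077 ]
C [194.7 246.7] [304.3 332.5] P [0.4567 0.3332 0.0807] res px [0. 0.] [-0. -0.]
   top ray at z=.077 [0.4566 0.3343 0.077 ]
73 24
H1 [318.8 190.5] [318.2 200.4] P [ 0.6067 -0.009   0.0212] res px [-0.1 -0.1] [0.1 0. ]
67 29
H2 [291.9 218.9] [331.7 235.6] P [0.5272 0.0707 0.0166] res px [-0.1 -0.3] [0.4 0. ]
288 160
paddle [418.6 220.3] [393.2 119.2] P [ 0.5138 -0.2627  0.1383] res px [0.1 0.1] [-0.1  0. ]
[ 0.5142 -0.2606  0.145 ]
plate corner z.032 [ 0.6447 -0.1327  0.032 ]
plate corner z.032 [ 0.4798 -0.1314  0.032 ]
plate corner z.032 [0.4816 0.1159 0.032 ]
plate corner z.032 [0.6472 0.1148 0.032 ]
seated z.079 [0.6062 0.0711 0.079 ]
seated z.079 [ 0.6057 -0.0892  0.079 ]
seated z.079 [ 0.5261 -0.0091  0.079 ]
seated z.079 [ 0.5261 -0.0891  0.079 ]
side green hsv [ 16 104  91] [ 69  87 103]
((418.5901794433594, 220.5082244873047), (17.020719528198242, 22.633935928344727), 5.19442892074585) [[0.487, -0.235, 0.145], [0.545, -0.242, 0.145], [0.54, -0.287, 0.145], [0.482, -0.279, 0.145]]
```

View pics/lever0.png

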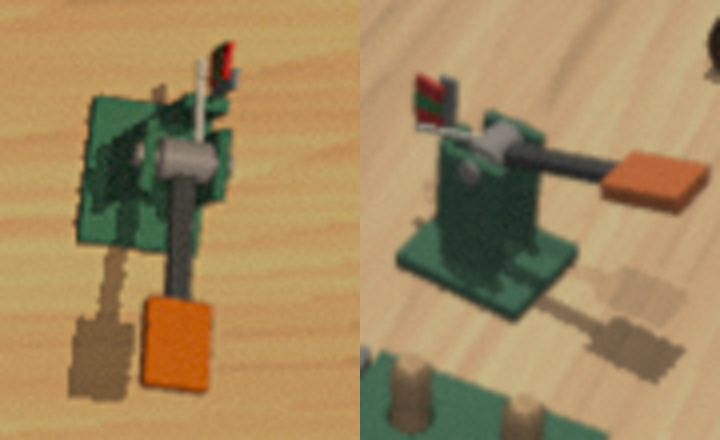

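The lever picture shows it released: the paddle is raised and the white pointer is below the green mark, on the lower red. The paddle runs along world -x from the stand.

Measured positions (m):
- **Spare pegs:** A (0.585, 0.307), B (0.525, 0.318), C (0.457, 0.334). Their tops are at z≈0.079.
- **Empty pockets:** hole4 (0.606, -0.009) and hole2 (0.526, 0.071).
- **Paddle:** (0.514, -0.261).

Now I move toward B and turn the tool so it closes along y.

Emit:
carry_out:
  series:
    - {"delta_rot": [0, 0, 1], "travel": [0.72, 0.66, 0], "fingers": -1}
    - {"delta_rot": [0, 0, 1], "travel": [0.72, 0.66, 0], "fingers": -1}
    - {"delta_rot": [0, 0, 1], "travel": [0.72, 0.66, 0], "fingers": -1}
    - {"delta_rot": [0, 0, 1], "travel": [0.72, 0.66, 0], "fingers": -1}
    - {"delta_rot": [0, 0, 1], "travel": [0.72, 0.66, 0], "fingers": -1}
  squeeze: 30

```text
clock: 0.72
tcp_pos: [0.2717, -0.4624, 0.2308]
orientation: [-0.0, 0.916, 0.4, 0.0]
wrist_force: [0.6, -0.2, -0.2]
finger_gap: 0.0853
grip_force: 0.0
```

Emit:
carry_out:
  series:
    - {"delta_rot": [0, 0, 1], "travel": [0.72, 0.66, 0], "fingers": -1}
    - {"delta_rot": [0, 0, 1], "travel": [0.72, 0.66, 0], "fingers": -1}
    - {"delta_rot": [0, 0, 1], "travel": [0.72, 0.66, 0], "fingers": -1}
    - {"delta_rot": [0, 0, 1], "travel": [0.72, 0.66, 0], "fingers": -1}
    - {"delta_rot": [0, 0, 1], "travel": [0.72, 0.66, 0], "fingers": -1}

```text
clock: 1.35
tcp_pos: [0.3617, -0.3799, 0.2309]
orientation: [-0.0, 0.789, 0.615, 0.0]
wrist_force: [0.8, 0.2, 0.6]
finger_gap: 0.0855
grip_force: 0.0
```

Emit:
carry_out:
  series:
    - {"delta_rot": [0, 0, 1], "travel": [0.72, 0.66, 0], "fingers": -1}
    - {"delta_rot": [0, 0, 1], "travel": [0.72, 0.66, 0], "fingers": -1}
    - {"delta_rot": [0, 0, 1], "travel": [0.72, 0.66, 0], "fingers": -1}
    - {"delta_rot": [0, 0, 1], "travel": [0.72, 0.66, 0], "fingers": -1}
    - {"delta_rot": [0, 0, 1], "travel": [0.72, 0.66, 0], "fingers": -1}

```text
clock: 1.98
tcp_pos: [0.4516, -0.2974, 0.2309]
orientation: [-0.0, 0.612, 0.791, 0.0]
wrist_force: [0.3, 0.7, -1.1]
finger_gap: 0.0855
grip_force: 0.0
```

Emit:
carry_out:
  series:
    - {"delta_rot": [0, 0, 1], "travel": [0.12, 1, 0], "fingers": -1}
    - {"delta_rot": [0, 0, 1], "travel": [0.12, 1, 0], "fingers": -1}
    - {"delta_rot": [0, 0, 1], "travel": [0.12, 1, 0], "fingers": -1}
    - {"delta_rot": [0, 0, 1], "travel": [0.12, 1, 0], "fingers": -1}
    - {"delta_rot": [0, 0, 1], "travel": [0.12, 1, 0], "fingers": -1}

```text
clock: 2.6
tcp_pos: [0.4661, -0.1722, 0.2309]
orientation: [-0.0, 0.397, 0.918, 0.0]
wrist_force: [0.5, 0.1, -0.0]
finger_gap: 0.0852
grip_force: 0.0
```

Emit:
carry_out:
  series:
    - {"delta_rot": [0, 0, 1], "travel": [0.12, 1, 0], "fingers": -1}
    - {"delta_rot": [0, 0, 1], "travel": [0.12, 1, 0], "fingers": -1}
    - {"delta_rot": [0, 0, 1], "travel": [0.12, 1, 0], "fingers": -1}
    - {"delta_rot": [0, 0, 1], "travel": [0.12, 1, 0], "fingers": -1}
    - {"delta_rot": [0, 0, 1], "travel": [0.12, 1, 0], "fingers": -1}

```text
clock: 3.22
tcp_pos: [0.481, -0.0473, 0.2309]
orientation: [-0.0, 0.158, 0.987, 0.0]
wrist_force: [0.2, 0.2, 0.0]
finger_gap: 0.0856
grip_force: 0.0
```

Emit:
carry_out:
  series:
    - {"delta_rot": [0, 0, 1], "travel": [0.12, 1, 0], "fingers": -1}
    - {"delta_rot": [0, 0, 1], "travel": [0.12, 1, 0], "fingers": -1}
    - {"delta_rot": [0, 0, 1], "travel": [0.12, 1, 0], "fingers": -1}
    - {"delta_rot": [0, 0, 0], "travel": [0.12, 1, 0], "fingers": -1}
    - {"delta_rot": [0, 0, 0], "travel": [0.12, 1, 0], "fingers": -1}

```text
clock: 3.85
tcp_pos: [0.4961, 0.0776, 0.2309]
orientation: [-0.0, 0.01, 1.0, 0.0]
wrist_force: [-0.0, -0.2, -0.8]
finger_gap: 0.085
grip_force: 0.0
```

Emit:
carry_out:
  series:
    - {"delta_rot": [0, 0, 0], "travel": [0.12, 1, 0], "fingers": -1}
    - {"delta_rot": [0, 0, 0], "travel": [0.12, 1, 0], "fingers": -1}
    - {"delta_rot": [0, 0, 0], "travel": [0.12, 1, 0], "fingers": -1}
    - {"delta_rot": [0, 0, 0], "travel": [0.12, 1, -0.4], "fingers": -1}
    - {"delta_rot": [0, 0, 0], "travel": [0.12, 1, -0.6], "fingers": -1}

```text
clock: 4.47
tcp_pos: [0.5115, 0.2027, 0.206]
orientation: [0.0, 0.01, 1.0, 0.0]
wrist_force: [0.1, -0.4, 0.0]
finger_gap: 0.085
grip_force: 0.0
```

Emit:
carry_out:
  series:
    - {"delta_rot": [0, 0, 0], "travel": [0.11, 0.92, 0], "fingers": -1}
    - {"delta_rot": [0, 0, 0], "travel": [0.11, 0.92, 0], "fingers": -1}
    - {"delta_rot": [0, 0, 0], "travel": [0.11, 0.92, 0], "fingers": -1}
    - {"delta_rot": [0, 0, 0], "travel": [0.11, 0.92, 0], "fingers": -1}
    - {"delta_rot": [0, 0, 0], "travel": [0.11, 0.92, 0], "fingers": -1}

```text
clock: 5.1
tcp_pos: [0.525, 0.3178, 0.2061]
orientation: [-0.0, 0.01, 1.0, -0.0]
wrist_force: [0.3, -0.1, 0.1]
finger_gap: 0.0854
grip_force: 0.0
```

Emit:
carry_out:
  series:
    - {"delta_rot": [0, 0, 0], "travel": [0, 0, -0.8], "fingers": -1}
    - {"delta_rot": [0, 0, 0], "travel": [0, 0, -0.8], "fingers": -1}
    - {"delta_rot": [0, 0, 0], "travel": [0, 0, -0.8], "fingers": -1}
    - {"delta_rot": [0, 0, 0], "travel": [0, 0, -0.8], "fingers": -1}
    - {"delta_rot": [0, 0, 0], "travel": [0, 0, 0], "fingers": -1}

```text
clock: 5.72
tcp_pos: [0.5237, 0.3165, 0.1244]
orientation: [-0.002, 0.01, 1.0, -0.001]
wrist_force: [0.3, -0.4, -0.0]
finger_gap: 0.0853
grip_force: 0.0
```

Run:
```python
from h import *
c=env.read_camera("side"); d=env.read_camera("top"); s=env.get_state(); print(s["tcp_pos"],s["joint_pos"].round(2))
a=np.hstack([cv2.resize(d["color"][165:285,160:260],None,fx=4,fy=4,interpolation=2),cv2.resize(c["color"][240:360,225:325],None,fx=4,fy=4,interpolation=2)])
cv2.imwrite("pics/pre.png",cv2.cvtColor(a,cv2.COLOR_RGB2BGR))
```

```text
[0.52512204 0.31701231 0.12661095] [ 0.41  0.43 -0.04  1.1   0.    0.43]
```

View pics/pre.png

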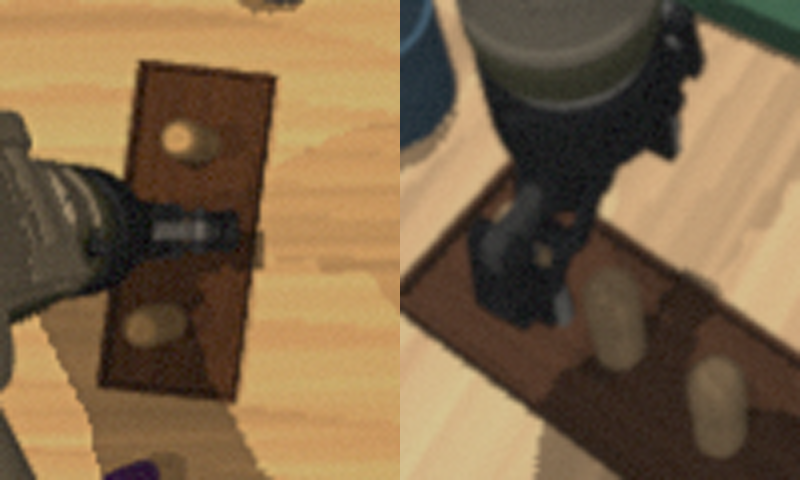

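The tool is over the tray and tray peg B is still visible in the side view at (279,320). I'll project the expected fingertip positions to check alignment.

Run:
```python
from h import *
c=env.read_camera("side"); d=env.read_camera("top"); s=env.get_state(); p=s["tcp_pos"]; print(p)
for dy in(-.0425,0,.0425):
  q=p+[0,dy,.013]; print(dy,"side",proj(c,q).round(0),"crop",((proj(c,q)-[225,240])*4+[400,0]).round(0),"top",proj(d,q).round(0),((proj(d,q)-[160,165])*4).round(0))
```

```text
[0.52573707 0.31718088 0.12741197]
-0.0425 side [286. 277.] crop [645. 149.] top [211. 221.] [202. 223.]
0 side [275. 296.] crop [599. 222.] top [194. 221.] [136. 225.]
0.0425 side [262. 315.] crop [548. 300.] top [178. 222.] [ 70. 226.]
```

The fingertips appear at crop (550,310) and (660,140), which matches the projection, so the tool is aligned over B. I descend and grip.

Emit:
carry_out:
  series:
    - {"delta_rot": [0, 0, 0], "travel": [0, 0, -0.86], "fingers": -1}
    - {"delta_rot": [0, 0, 0], "travel": [0, 0, -0.86], "fingers": -1}
    - {"delta_rot": [0, 0, 0], "travel": [0, 0, -0.86], "fingers": -1}
    - {"delta_rot": [0, 0, 0], "travel": [0, 0, -0.86], "fingers": -1}
    - {"delta_rot": [0, 0, 0], "travel": [0, 0, 0], "fingers": -0.2}
  squeeze: 30

```text
clock: 6.55
tcp_pos: [0.5243, 0.3164, 0.0396]
orientation: [-0.001, 0.01, 1.0, -0.0]
wrist_force: [-0.7, -0.3, 0.4]
finger_gap: 0.0696
grip_force: 0.0
```

Emit:
carry_out:
  series:
    - {"delta_rot": [0, 0, 0], "travel": [0, 0, 0], "fingers": 0.2}
    - {"delta_rot": [0, 0, 0], "travel": [0, 0, 0], "fingers": 1}
    - {"delta_rot": [0, 0, 0], "travel": [0, 0, 0], "fingers": 1}
    - {"delta_rot": [0, 0, 0], "travel": [0, 0, 0], "fingers": 1}
    - {"delta_rot": [0, 0, 0], "travel": [0, 0, 0], "fingers": 1}

```text
clock: 7.18
tcp_pos: [0.5261, 0.3172, 0.0418]
orientation: [0.001, 0.01, 1.0, 0.001]
wrist_force: [0.3, -0.2, 6.0]
finger_gap: 0.027
grip_force: 29.5
```

Peg B is gripped with the gap at 27 mm. I lift it and carry it to hole2.

Emit:
carry_out:
  series:
    - {"delta_rot": [0, 0, 0], "travel": [0, 0, 0.8], "fingers": 1}
    - {"delta_rot": [0, 0, 0], "travel": [0, 0, 0.8], "fingers": 1}
    - {"delta_rot": [0, 0, 0], "travel": [0, 0, 0.8], "fingers": 1}
    - {"delta_rot": [0, 0, 0], "travel": [0, 0, 0.8], "fingers": 1}
    - {"delta_rot": [0, 0, 0], "travel": [0, 0, 0.8], "fingers": 1}

```text
clock: 7.8
tcp_pos: [0.5247, 0.3166, 0.1408]
orientation: [-0.0, 0.01, 1.0, -0.0]
wrist_force: [0.0, 0.8, -0.3]
finger_gap: 0.027
grip_force: 29.6
```

Emit:
carry_out:
  series:
    - {"delta_rot": [0, 0, 0], "travel": [0, -0.99, 0], "fingers": 1}
    - {"delta_rot": [0, 0, 0], "travel": [0, -0.99, 0], "fingers": 1}
    - {"delta_rot": [0, 0, 0], "travel": [0, -0.99, 0], "fingers": 1}
    - {"delta_rot": [0, 0, 0], "travel": [0, -0.99, 0], "fingers": 1}
    - {"delta_rot": [0, 0, 0], "travel": [0, -0.99, 0], "fingers": 1}

```text
clock: 8.43
tcp_pos: [0.5247, 0.1922, 0.1402]
orientation: [-0.0, 0.01, 1.0, -0.0]
wrist_force: [-0.0, -0.2, -1.2]
finger_gap: 0.027
grip_force: 29.7
```

Emit:
carry_out:
  series:
    - {"delta_rot": [0, 0, 0], "travel": [0, -0.99, 0], "fingers": 1}
    - {"delta_rot": [0, 0, 0], "travel": [0, -0.99, 0], "fingers": 1}
    - {"delta_rot": [0, 0, 0], "travel": [0, -0.99, 0], "fingers": 1}
    - {"delta_rot": [0, 0, 0], "travel": [0, -0.99, 0], "fingers": 1}
    - {"delta_rot": [0, 0, 0], "travel": [0, -0.95, 0], "fingers": 1}

```text
clock: 9.05
tcp_pos: [0.5248, 0.0695, 0.1402]
orientation: [-0.0, 0.01, 1.0, 0.0]
wrist_force: [0.3, -0.0, -0.6]
finger_gap: 0.0271
grip_force: 29.7
```

Emit:
carry_out:
  series:
    - {"delta_rot": [0, 0, 0], "travel": [0, 0, -0.8], "fingers": 1}
    - {"delta_rot": [0, 0, 0], "travel": [0, 0, -0.8], "fingers": 1}
    - {"delta_rot": [0, 0, 0], "travel": [0, 0, -0.5], "fingers": 1}
    - {"delta_rot": [0, 0, 0], "travel": [0, 0, 0], "fingers": 1}

```text
clock: 9.55
tcp_pos: [0.5241, 0.0704, 0.0869]
orientation: [-0.001, 0.01, 1.0, 0.0]
wrist_force: [-0.4, -0.3, -0.6]
finger_gap: 0.0271
grip_force: 29.7
```

Run:
```python
from h import *
c=env.read_camera("side"); s=env.get_state(); p=s["tcp_pos"]; print(p,s["finger_gap"],s["wrist_force"])
x0,y0=285,170
a=cv2.resize(c["color"][y0:y0+90,x0:x0+100],None,fx=6,fy=6,interpolation=2)
for z,dx in((.032,0),):
  u=proj(c,[.526,.071,.032]); print("hole",(u-[x0,y0])*6)
print("foot expected",(proj(c,p-[0,0,.035])-[x0,y0])*6)
cv2.imwrite("pics/ins1.png",cv2.cvtColor(a,cv2.COLOR_RGB2BGR))
```

```text
[0.52480236 0.07040245 0.08768016] 0.02733983436510197 [ 0.56940463 -0.04910374 -0.55215209]
hole [285.51863088 373.13094143]
foot expected [289.79549669 342.78093379]
```

View pics/ins1.png

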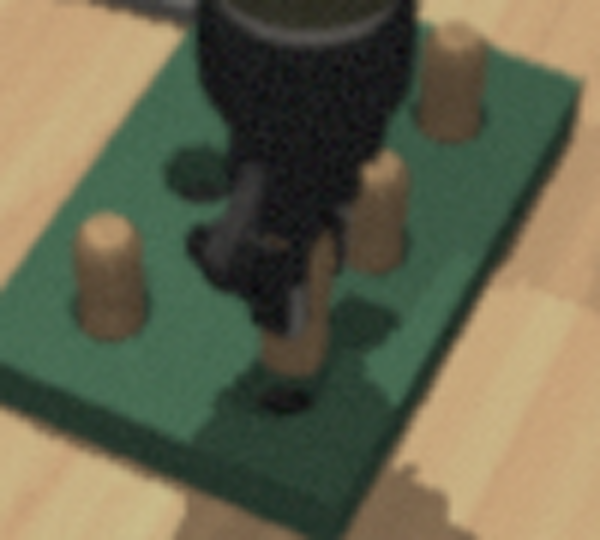

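The peg hangs upright with its foot at crop (290,365), centred over the pocket at (285,385). I insert it gently.

Emit:
carry_out:
  series:
    - {"delta_rot": [0, 0, 0], "travel": [0.05, 0, -0.4], "fingers": 1}
    - {"delta_rot": [0, 0, 0], "travel": [0, 0, -0.4], "fingers": 1}
    - {"delta_rot": [0, 0, 0], "travel": [0, 0, -0.4], "fingers": 1}

```text
clock: 9.98
tcp_pos: [0.5262, 0.0703, 0.0571]
orientation: [-0.0, 0.01, 1.0, 0.0]
wrist_force: [-0.2, 1.5, 0.6]
finger_gap: 0.0275
grip_force: 29.7
```

Emit:
carry_out:
  series:
    - {"delta_rot": [0, 0, 0], "travel": [0, 0, -0.4], "fingers": 1}
    - {"delta_rot": [0, 0, 0], "travel": [0, 0, -0.22], "fingers": 1}
    - {"delta_rot": [0, 0, 0], "travel": [0, 0, 0], "fingers": 1}

```text
clock: 10.35
tcp_pos: [0.5266, 0.0713, 0.0431]
orientation: [0.0, 0.01, 1.0, 0.001]
wrist_force: [-1.8, 2.9, 7.7]
finger_gap: 0.0268
grip_force: 29.1
```

Seated: TCP at 0.043 m with light contact. I release it, rise, and go to spare A.

Emit:
carry_out:
  series:
    - {"delta_rot": [0, 0, 0], "travel": [0, 0, 0], "fingers": -0.4}
    - {"delta_rot": [0, 0, 0], "travel": [0, 0, 0], "fingers": -0.4}
    - {"delta_rot": [0, 0, 0], "travel": [0, 0, 0.4], "fingers": -0.4}
    - {"delta_rot": [0, 0, 0], "travel": [0, 0, 0.8], "fingers": -0.4}
    - {"delta_rot": [0, 0, 0], "travel": [0, 0, 1], "fingers": -0.4}

```text
clock: 10.98
tcp_pos: [0.5259, 0.0702, 0.0979]
orientation: [-0.0, 0.01, 1.0, 0.0]
wrist_force: [0.6, 0.5, -0.5]
finger_gap: 0.0596
grip_force: 0.0
```

Emit:
carry_out:
  series:
    - {"delta_rot": [0, 0, 0], "travel": [0, 0, 1], "fingers": -0.4}
    - {"delta_rot": [0, 0, 0], "travel": [0, 0, 0.9], "fingers": -0.4}
    - {"delta_rot": [0, 0, 0], "travel": [0.24, 0.95, 0], "fingers": -1}
    - {"delta_rot": [0, 0, 0], "travel": [0.24, 0.95, 0], "fingers": -1}
    - {"delta_rot": [0, 0, 0], "travel": [0.24, 0.95, 0], "fingers": -1}

```text
clock: 11.6
tcp_pos: [0.5447, 0.1421, 0.1456]
orientation: [0.0, 0.011, 1.0, 0.0]
wrist_force: [0.2, -0.2, 0.5]
finger_gap: 0.0854
grip_force: 0.0
```

Emit:
carry_out:
  series:
    - {"delta_rot": [0, 0, 0], "travel": [0.24, 0.95, 0], "fingers": -1}
    - {"delta_rot": [0, 0, 0], "travel": [0.24, 0.95, 0], "fingers": -1}
    - {"delta_rot": [0, 0, 0], "travel": [0.24, 0.95, 0], "fingers": -1}
    - {"delta_rot": [0, 0, 0], "travel": [0.24, 0.95, 0], "fingers": -1}
    - {"delta_rot": [0, 0, 0], "travel": [0.24, 0.95, 0], "fingers": -1}

```text
clock: 12.22
tcp_pos: [0.5746, 0.261, 0.1454]
orientation: [0.0, 0.01, 1.0, 0.0]
wrist_force: [0.2, -0.1, 0.6]
finger_gap: 0.0854
grip_force: 0.0
```

Emit:
carry_out:
  series:
    - {"delta_rot": [0, 0, 0], "travel": [0.24, 0.95, 0], "fingers": -1}
    - {"delta_rot": [0, 0, 0], "travel": [0.24, 0.91, 0], "fingers": -1}
    - {"delta_rot": [0, 0, 0], "travel": [0, 0, 0], "fingers": -1}

```text
clock: 12.6
tcp_pos: [0.5865, 0.308, 0.145]
orientation: [0.0, 0.009, 1.0, 0.0]
wrist_force: [-0.8, -0.4, -0.1]
finger_gap: 0.0853
grip_force: 0.0
```

Run:
```python
from h import *
c=env.read_camera("side"); s=env.get_state(); p=s["tcp_pos"]; print(p,s["finger_gap"],s["joint_pos"].round(2))
d=env.read_camera("top")
a=np.hstack([cv2.resize(d["color"][165:285,275:375],None,fx=4,fy=4,interpolation=2),cv2.resize(c["color"][155:275,275:375],None,fx=4,fy=4,interpolation=2)])
cv2.imwrite("pics/after1.png",cv2.cvtColor(a,cv2.COLOR_RGB2BGR))
```

```text
[0.58621115 0.30709529 0.14489034] 0.08532501805215946 [ 0.36  0.52  0.14  1.19 -0.    0.38]
```

View pics/after1.png

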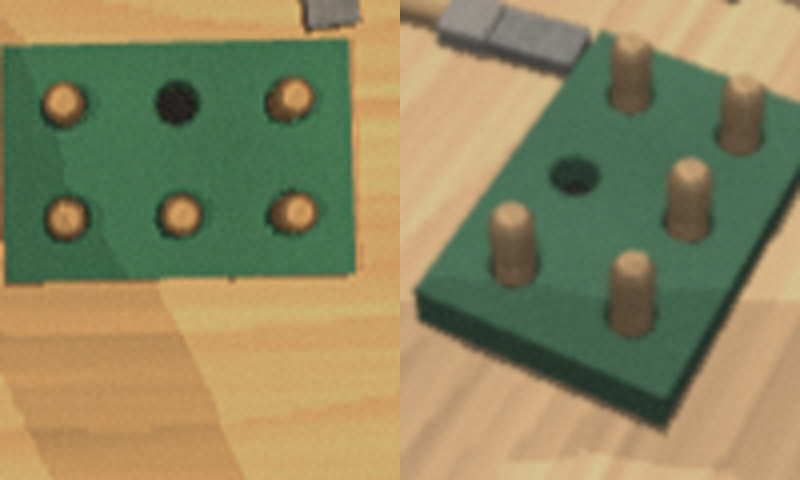

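The first peg stands fully down in hole2 (crop 66,219 top and 632,300 side), level with its neighbours. Now I pick up A.

Emit:
carry_out:
  series:
    - {"delta_rot": [0, 0, 0], "travel": [0, 0, -0.84], "fingers": -1}
    - {"delta_rot": [0, 0, 0], "travel": [0, 0, -0.84], "fingers": -1}
    - {"delta_rot": [0, 0, 0], "travel": [0, 0, -0.84], "fingers": -1}
    - {"delta_rot": [0, 0, 0], "travel": [0, 0, -0.84], "fingers": -1}
    - {"delta_rot": [0, 0, 0], "travel": [0, 0, -0.84], "fingers": -1}

```text
clock: 13.32
tcp_pos: [0.5862, 0.3055, 0.0396]
orientation: [-0.0, 0.011, 1.0, -0.0]
wrist_force: [0.5, 0.3, 0.1]
finger_gap: 0.0857
grip_force: 0.0
```

Emit:
carry_out:
  series:
    - {"delta_rot": [0, 0, 0], "travel": [0, 0, 0], "fingers": -0.2}
    - {"delta_rot": [0, 0, 0], "travel": [0, 0, 0], "fingers": 0.2}
    - {"delta_rot": [0, 0, 0], "travel": [0, 0, 0], "fingers": 1}
    - {"delta_rot": [0, 0, 0], "travel": [0, 0, 0], "fingers": 1}
    - {"delta_rot": [0, 0, 0], "travel": [0, 0, 0], "fingers": 1}

```text
clock: 13.95
tcp_pos: [0.5872, 0.3069, 0.0412]
orientation: [0.001, 0.01, 1.0, 0.0]
wrist_force: [0.0, -1.6, 5.6]
finger_gap: 0.0271
grip_force: 29.6
```

Emit:
carry_out:
  series:
    - {"delta_rot": [0, 0, 0], "travel": [0, 0, 0], "fingers": 1}
    - {"delta_rot": [0, 0, 0], "travel": [0, 0, 0.4], "fingers": 1}
    - {"delta_rot": [0, 0, 0], "travel": [0, 0, 0.8], "fingers": 1}
    - {"delta_rot": [0, 0, 0], "travel": [0, 0, 0.9], "fingers": 1}
    - {"delta_rot": [0, 0, 0], "travel": [0, 0, 0.9], "fingers": 1}

```text
clock: 14.58
tcp_pos: [0.586, 0.3069, 0.1156]
orientation: [-0.0, 0.01, 1.0, 0.0]
wrist_force: [1.0, -0.8, -0.5]
finger_gap: 0.0268
grip_force: 29.7
```

Emit:
carry_out:
  series:
    - {"delta_rot": [0, 0, 0], "travel": [0, -0.97, 0.6], "fingers": 1}
    - {"delta_rot": [0, 0, 0], "travel": [0, -0.97, 0.6], "fingers": 1}
    - {"delta_rot": [0, 0, 0], "travel": [0.08, -0.97, 0], "fingers": 1}
    - {"delta_rot": [0, 0, 0], "travel": [0.08, -0.97, 0], "fingers": 1}
    - {"delta_rot": [0, 0, 0], "travel": [0.08, -0.97, 0], "fingers": 1}

```text
clock: 15.2
tcp_pos: [0.5918, 0.183, 0.1449]
orientation: [-0.0, 0.011, 1.0, -0.0]
wrist_force: [0.3, 0.8, -0.7]
finger_gap: 0.0271
grip_force: 29.7
```

Emit:
carry_out:
  series:
    - {"delta_rot": [0, 0, 0], "travel": [0.08, -0.97, 0], "fingers": 1}
    - {"delta_rot": [0, 0, 0], "travel": [0.08, -0.97, 0], "fingers": 1}
    - {"delta_rot": [0, 0, 0], "travel": [0.08, -0.97, 0], "fingers": 1}
    - {"delta_rot": [0, 0, 0], "travel": [0.08, -0.97, 0], "fingers": 1}
    - {"delta_rot": [0, 0, 0], "travel": [0.08, -0.97, 0], "fingers": 1}

```text
clock: 15.82
tcp_pos: [0.6015, 0.0619, 0.1448]
orientation: [-0.0, 0.011, 1.0, -0.0]
wrist_force: [0.1, 0.4, -0.6]
finger_gap: 0.0272
grip_force: 29.7
```

Emit:
carry_out:
  series:
    - {"delta_rot": [0, 0, 0], "travel": [0.08, -0.97, 0], "fingers": 1}
    - {"delta_rot": [0, 0, 0], "travel": [0.08, -0.97, 0], "fingers": 1}
    - {"delta_rot": [0, 0, 0], "travel": [0, -0.98, 0], "fingers": 1}
    - {"delta_rot": [0, 0, 0], "travel": [0, 0, 0], "fingers": 1}

```text
clock: 16.32
tcp_pos: [0.6055, -0.0116, 0.1448]
orientation: [-0.0, 0.012, 1.0, -0.0]
wrist_force: [-0.5, -0.1, -0.1]
finger_gap: 0.0271
grip_force: 29.7
```

Emit:
carry_out:
  series:
    - {"delta_rot": [0, 0, 0], "travel": [0, 0, -0.7], "fingers": 1}
    - {"delta_rot": [0, 0, 0], "travel": [0, 0, -0.7], "fingers": 1}
    - {"delta_rot": [0, 0, 0], "travel": [0, 0, -0.6], "fingers": 1}
    - {"delta_rot": [0, 0, 0], "travel": [0, 0, 0], "fingers": 1}

```text
clock: 16.82
tcp_pos: [0.6049, -0.0085, 0.0935]
orientation: [-0.002, 0.01, 1.0, 0.0]
wrist_force: [0.7, 0.0, 0.0]
finger_gap: 0.0272
grip_force: 29.7
```

Emit:
carry_out:
  series:
    - {"delta_rot": [0, 0, 0], "travel": [0.03, 0, -0.5], "fingers": 1}
    - {"delta_rot": [0, 0, 0], "travel": [0, 0, -0.5], "fingers": 1}
    - {"delta_rot": [0, 0, 0], "travel": [0, 0, -0.4], "fingers": 1}

```text
clock: 17.2
tcp_pos: [0.6068, -0.0086, 0.0588]
orientation: [-0.0, 0.01, 1.0, 0.0]
wrist_force: [1.1, -0.5, 0.1]
finger_gap: 0.0273
grip_force: 29.7
```

Foot is in the mouth with no force. I continue to the floor, aiming for z≈0.043.

Emit:
carry_out:
  series:
    - {"delta_rot": [0, 0, 0], "travel": [0, 0, -0.35], "fingers": 1}
    - {"delta_rot": [0, 0, 0], "travel": [0, 0, -0.27], "fingers": 1}
    - {"delta_rot": [0, 0, 0], "travel": [0, 0, 0], "fingers": 1}

```text
clock: 17.58
tcp_pos: [0.607, -0.0087, 0.044]
orientation: [-0.0, 0.01, 1.0, 0.0]
wrist_force: [0.6, -0.2, -1.6]
finger_gap: 0.0271
grip_force: 29.7
```

Emit:
carry_out:
  series:
    - {"delta_rot": [0, 0, 0], "travel": [0, 0, -0.06], "fingers": 1}
    - {"delta_rot": [0, 0, 0], "travel": [0, 0, 0], "fingers": 1}

```text
clock: 17.82
tcp_pos: [0.6074, -0.0087, 0.0433]
orientation: [0.0, 0.01, 1.0, -0.0]
wrist_force: [-0.2, 0.3, 1.6]
finger_gap: 0.0272
grip_force: 29.8
```

Emit:
carry_out:
  series:
    - {"delta_rot": [0, 0, 0], "travel": [0, 0, 0], "fingers": -0.3}
    - {"delta_rot": [0, 0, 0], "travel": [0, 0, 0], "fingers": -0.3}
    - {"delta_rot": [0, 0, 0], "travel": [0, 0, 0.4], "fingers": -0.3}
    - {"delta_rot": [0, 0, 0], "travel": [0, 0, 0.8], "fingers": -0.3}
    - {"delta_rot": [0, 0, 0], "travel": [0, 0, 1], "fingers": -0.3}

```text
clock: 18.45
tcp_pos: [0.6067, -0.0087, 0.0986]
orientation: [-0.0, 0.01, 1.0, 0.0]
wrist_force: [0.9, -0.3, 0.7]
finger_gap: 0.0555
grip_force: 0.0
```

Emit:
carry_out:
  series:
    - {"delta_rot": [0, 0, 0], "travel": [0, 0, 1], "fingers": -0.3}
    - {"delta_rot": [0, 0, 0], "travel": [0, 0, 1], "fingers": -0.3}
    - {"delta_rot": [0, 0, 0], "travel": [0, 0, 1], "fingers": 1}
    - {"delta_rot": [0, 0, 0], "travel": [0, 0, 1], "fingers": 1}
    - {"delta_rot": [0, 0, 0], "travel": [0, 0, 0.6], "fingers": 1}

```text
clock: 19.08
tcp_pos: [0.6076, -0.0088, 0.215]
orientation: [0.001, 0.01, 1.0, -0.0]
wrist_force: [-0.0, -0.8, -0.4]
finger_gap: 0.0013
grip_force: 0.0
```

Emit:
carry_out:
  series:
    - {"delta_rot": [0, 0, 0], "travel": [-0.35, -0.92, 0], "fingers": 1}
    - {"delta_rot": [0, 0, 0], "travel": [-0.35, -0.92, 0], "fingers": 1}
    - {"delta_rot": [0, 0, 0], "travel": [-0.35, -0.92, 0], "fingers": 1}
    - {"delta_rot": [0, 0, 0], "travel": [-0.35, -0.92, 0], "fingers": 1}
    - {"delta_rot": [0, 0, 0], "travel": [-0.35, -0.92, 0], "fingers": 1}

```text
clock: 19.7
tcp_pos: [0.5628, -0.1244, 0.2128]
orientation: [-0.0, 0.01, 1.0, 0.0]
wrist_force: [0.2, 0.4, 0.4]
finger_gap: 0.0002
grip_force: 0.0
```

Emit:
carry_out:
  series:
    - {"delta_rot": [0, 0, 0], "travel": [-0.35, -0.92, 0], "fingers": 1}
    - {"delta_rot": [0, 0, 0], "travel": [-0.35, -0.92, 0], "fingers": 1}
    - {"delta_rot": [0, 0, 0], "travel": [-0.35, -0.92, 0], "fingers": 1}
    - {"delta_rot": [0, 0, 0], "travel": [-0.35, -0.92, 0], "fingers": 1}
    - {"delta_rot": [0, 0, 0], "travel": [-0.35, -0.92, 0], "fingers": 1}

```text
clock: 20.32
tcp_pos: [0.5191, -0.2393, 0.2128]
orientation: [-0.0, 0.01, 1.0, 0.0]
wrist_force: [0.0, 0.0, -0.5]
finger_gap: -0.0
grip_force: 0.0
```

Emit:
carry_out:
  series:
    - {"delta_rot": [0, 0, 0], "travel": [-0.35, -0.92, 0], "fingers": 1}
    - {"delta_rot": [0, 0, 0], "travel": [0, 0, -0.8], "fingers": 1}
    - {"delta_rot": [0, 0, 0], "travel": [0, 0, -0.8], "fingers": 1}
    - {"delta_rot": [0, 0, 0], "travel": [0, 0, -0.6], "fingers": 1}
    - {"delta_rot": [0, 0, 0], "travel": [0, 0, 0], "fingers": 1}

```text
clock: 20.95
tcp_pos: [0.51, -0.2611, 0.1566]
orientation: [-0.001, 0.01, 1.0, 0.001]
wrist_force: [-0.8, 0.6, -0.3]
finger_gap: -0.0002
grip_force: 0.0
```

Run:
```python
from h import *
c=env.read_camera("side"); d=env.read_camera("top"); s=env.get_state(); print(s["tcp_pos"],s["wrist_force"])
print((proj(c,s["tcp_pos"])-[320,65])*4)
a=np.hstack([cv2.resize(c["color"][145:275,270:370],None,fx=4,fy=4,interpolation=2),cv2.resize(c["color"][65:195,320:420],None,fx=4,fy=4,interpolation=2)])
cv2.imwrite("pics/pad1.png",cv2.cvtColor(a,cv2.COLOR_RGB2BGR))
```

```text
[ 0.51101562 -0.26168734  0.15822748] [-0.15136617  0.10589869  0.59861758]
[299.76102494 194.99519877]
```

View pics/pad1.png

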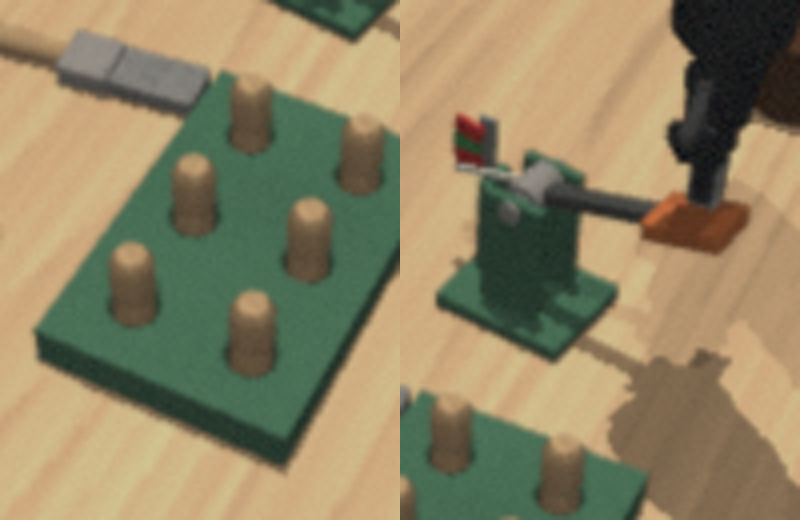

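All six pockets are filled and every peg is upright at the same height. The shut fingertips are above the paddle centre at crop (705,200). I press slowly.

Emit:
carry_out:
  series:
    - {"delta_rot": [0, 0, 0], "travel": [0, 0, -0.3], "fingers": 1}
    - {"delta_rot": [0, 0, 0], "travel": [0, 0, -0.3], "fingers": 1}
    - {"delta_rot": [0, 0, 0], "travel": [0, 0, -0.3], "fingers": 1}
    - {"delta_rot": [0, 0, 0], "travel": [0, 0, -0.3], "fingers": 1}
    - {"delta_rot": [0, 0, 0], "travel": [0, 0, 0], "fingers": 1}

```text
clock: 21.68
tcp_pos: [0.5101, -0.2617, 0.1278]
orientation: [-0.001, 0.01, 1.0, -0.0]
wrist_force: [-2.3, -0.4, 6.7]
finger_gap: 0.0001
grip_force: 3.0
```

Emit:
carry_out:
  series:
    - {"delta_rot": [0, 0, 0], "travel": [0, 0, -0.2], "fingers": 1}
    - {"delta_rot": [0, 0, 0], "travel": [0, 0, -0.15], "fingers": 1}
    - {"delta_rot": [0, 0, 0], "travel": [0, 0, 0], "fingers": 1}
    - {"delta_rot": [0, 0, 0], "travel": [0, 0, 0], "fingers": 1}

```text
clock: 22.18
tcp_pos: [0.5097, -0.2617, 0.1195]
orientation: [-0.001, 0.011, 1.0, -0.0]
wrist_force: [-4.9, 0.1, 7.3]
finger_gap: 0.0001
grip_force: 3.5
```

Emit:
carry_out:
  series:
    - {"delta_rot": [0, 0, 0], "travel": [0, 0, -0.13], "fingers": 1}
    - {"delta_rot": [0, 0, 0], "travel": [0, 0, -0.11], "fingers": 1}
    - {"delta_rot": [0, 0, 0], "travel": [0, 0, 0], "fingers": 1}
    - {"delta_rot": [0, 0, 0], "travel": [0, 0, 0], "fingers": 1}

```text
clock: 22.68
tcp_pos: [0.5095, -0.2617, 0.1136]
orientation: [-0.001, 0.011, 1.0, -0.0]
wrist_force: [-5.6, -0.2, 8.2]
finger_gap: 0.0003
grip_force: 4.0
```

Run:
```python
from h import *
c=env.read_camera("side"); 
for _ in range(4):
  d=env.read_camera("top"); s=env.get_state(); print(s["tcp_pos"].round(4),s["wrist_force"].round(1))
z=lambda im,x,y,w,h,f:cv2.resize(im[y:y+h,x:x+w],None,fx=f,fy=f,interpolation=2)
a=np.hstack([z(c["color"],325,85,50,50,8),z(c["color"],320,75,100,100,4)])
cv2.imwrite("pics/final.png",cv2.cvtColor(a,cv2.COLOR_RGB2BGR))
```

```text
[ 0.5095 -0.2617  0.1136] [-6.   0.1  8.1]
[ 0.5095 -0.2617  0.1136] [-5.6  0.6  7.9]
[ 0.5095 -0.2617  0.1136] [-5.6 -1.1  7.3]
[ 0.5094 -0.2617  0.1136] [-5.5  1.1  8.5]
```

View pics/final.png

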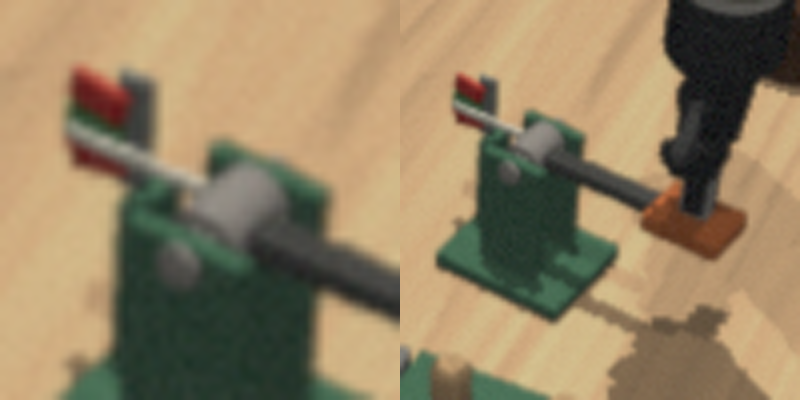

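The white pointer stands in the green mark, slightly below its middle in this oblique view (crop (70,125)), and TCP z is 0.1136 m. I check the pointer's height by triangulating it in both views.

Run:
```python
from h import *
t=env.read_camera("top"); s=env.read_camera("side")
def m(c,x0,y0,x1,y1):
    H=cv2.cvtColor(c["color"],cv2.COLOR_RGB2HSV).astype(int)[y0:y1,x0:x1]
    k=(H[...,1]<70)&(H[...,2]>125); yy,xx=np.nonzero(k); return np.c_[xx+x0,yy+y0]
a=m(t,418,140,432,168); b=m(s,330,92,352,112)
print(a.tolist()); print(b.tolist())
# pivot: hub centre from both views (pix from crops)
hub=tri(ray(t,(421.7,175)),ray(s,(325+30,85+26))); print("hub",hub.round(4))
```

```text
[[427, 148], [428, 148], [427, 149], [428, 149], [427, 150], [428, 150], [426, 151], [427, 151], [426, 152], [427, 152], [426, 153], [427, 153], [426, 154], [427, 154], [426, 155], [427, 155], [426, 156], [427, 156], [426, 157], [427, 157], [425, 158], [426, 158], [427, 158], [425, 159], [426, 159], [427, 159], [425, 160], [426, 160], [425, 161], [426, 161], [427, 161], [425, 162], [426, 162], [425, 163], [426, 163], [425, 164], [426, 164], [425, 165], [426, 165], [424, 166], [425, 166], [426, 166], [424, 167], [425, 167], [426, 167]]
[[340, 94], [341, 94], [342, 94], [343, 94], [333, 100], [334, 100], [333, 101], [334, 101], [335, 101], [336, 101], [336, 102], [337, 102], [338, 102], [337, 103], [338, 103], [339, 103], [340, 103], [341, 103], [340, 104], [341, 104], [342, 104], [343, 104], [343, 105], [344, 105], [345, 105], [344, 106], [345, 106], [346, 106], [347, 106], [348, 106], [347, 107], [348, 107], [349, 107], [350, 107], [348, 108], [349, 108], [350, 108], [351, 108], [349, 109], [350, 109], [351, 109], [348, 110], [349, 110], [350, 110], [351, 110], [350, 111], [351, 111]]
hub [ 0.6346 -0.2858  0.1062]
```

Run:
```python
from h import *
t=env.read_camera("top"); s=env.read_camera("side")
print("tip",tri(ray(t,(427.6,147.8)),ray(s,(333,100.3))).round(4))
o,d1=ray(t,(427.6,148)); _,d2=ray(t,(425.2,166)); n=np.cross(d1,d2)
P=[]
for uv in((333.5,100.5),(338.5,102.6),(342,104),(346,106),(348.5,107.2)):
    q,e=ray(s,uv); P.append(q+e*(n@(o-q))/(n@e)); print(P[-1].round(4))
P=np.array(P); k=np.polyfit(np.hypot(*(P-P[-1])[:,:2].T),P[:,2],1); print("slope rad (outward, + = tip up)",k, env.get_state()["tcp_pos"])
```

```text
tip [ 0.711  -0.3049  0.1042]
[ 0.7112 -0.3061  0.1027]
[ 0.6933 -0.3026  0.1037]
[ 0.6809 -0.3001  0.1047]
[ 0.667  -0.2978  0.104 ]
[ 0.6584 -0.2963  0.1038]
slope rad (outward, + = tip up) [-0.02154182  0.10432186] [ 0.50947508 -0.26167919  0.11362097]
```

The pointer is level to within about 0.02 rad and at z≈0.104 m, so the lever is half-way. One small nudge to 0.113 m, then I hand in while holding.

Emit:
carry_out:
  series:
    - {"delta_rot": [0, 0, 0], "travel": [0, 0, -0.03], "fingers": 1}
    - {"delta_rot": [0, 0, 0], "travel": [0, 0, 0], "fingers": 1}
    - {"delta_rot": [0, 0, 0], "travel": [0, 0, 0], "fingers": 1}
    - {"delta_rot": [0, 0, 0], "travel": [0, 0, 0], "fingers": 1}

```text
clock: 23.62
tcp_pos: [0.5094, -0.2617, 0.1129]
orientation: [-0.001, 0.011, 1.0, -0.0]
wrist_force: [-6.4, 0.3, 8.3]
finger_gap: 0.0003
grip_force: 4.1
```

```bash
python3 -c "
from workcell import env
s=env.get_state(); print(s['tcp_pos'],s['wrist_force'])
if abs(s['tcp_pos'][2]-.113)<.0012: print(env.hand_in())"
```

```text
[ 0.50941078 -0.2616913   0.1128922 ] [-6.43228812  0.34122877  8.26402785]
the job is handed in; nothing more can be done
None
```

I handed the job in at about 24 s, with spare pegs down in both empty pockets, the third spare left in the tray, and the fingertips holding the lever level (pointer in the green mark); no verdict came back.

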